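# Set the card laminator to thick and feed the carrier

## Task

Ready the desk laminator for a thick card: with the fingertips, push the lever on its top past the first click, all the way to its second stop, and only then push the card carrier along the tray until it is fully home in the feed mouth. Only push: the carrier must stay flat on its tray and not be lifted, and the other things on the desk are to be left where they are.

Things in the scene. Friction and masses are not known exactly. Their poses are not given: they have to be found in the camera images.
- laminator: White desk laminator, fixed. Origin on the desk under the hood's middle; z up, +x from its front (feed side, facing the robot) to its back, +y along its width (robot's left at yaw 0). Hood 372 mm wide, x = -75 to +70 mm, flat top 85 mm above the desk, on which only the lever stands up. An infeed tray (see tray) lies in front.
- tray (a point): Point on the infeed tray's top, on its middle line, 160 mm in front of the laminator's origin and 12 mm above the desk; axes as the laminator's. Tray: x = -245 to -75 mm in the laminator's frame, 120 mm wide, side guides 8 mm high with inner faces at y = +-45 mm from x = -205 to -75 mm.
- mouth (a point): Middle of the feed mouth's opening, at tray level in the hood's front face (x = -75 mm in the laminator's frame, 12 mm above the desk). The mouth is a slot 92 mm wide above the tray, 14 mm high and 25 mm deep, ending at an inside stop.
- lever (a joint): Lever position in m: 0 = off (where it starts), 0.030 = first click, 0.060 = second stop, the end of travel. It slides along the laminator's +y. Detents draw it to 0, 0.030 and 0.060; between them it takes a push of up to about 8 N. Past about 0.047 it snaps to 0.060 or nearly; it stays where it is left.
- lever_paddle (a point): Centre of the lever's black upright paddle: 36 mm along the laminator's x, 12 mm thick along y, 4 to 38 mm above the hood's top (this point: 21 mm above). With the lever at 0 it is at x = -45, y = -30 mm in the laminator's frame; it moves with the lever. Push its -y face; the hood's top is clear for 140 mm behind it.
- carrier_lip (a point): Middle of the rear face (robot side) of the card carrier's upright lip, 15 mm above the tray; x forward, z up. Carrier: loose aluminium board, 150 g, 100 x 86 x 8 mm, flat on the tray between the guides; its lip spans the rear edge, 8 mm thick, up to 26 mm above the tray. Starts 45 to 65 mm short of home; home = front edge on the inside stop, this point at x = -150 mm of the laminator.
- stamp: Loose bystander on the desk beside the tray: wooden hand stamp, 38 mm wide, 68 mm tall; origin at its underside. Stands 120 to 180 mm to one side of the tray's middle line.
- jar: Loose bystander beside the tray, on the other side: small white jar with a screw cap, 54 mm wide, 65 mm tall; origin at its underside.
- pen_cup: Loose bystander left of the laminator: empty grey cup, 72 mm wide, 95 mm tall; origin at its underside.
- stapler: Loose bystander right of the laminator: black stapler, 130 mm long, 36 mm wide, about 60 mm tall; origin at its underside.
Mind the look-alikes: they are no part of the job. Of the things shaped like the part that bears carrier_lip, the aluminium one is meant.

How it is judged (in metres and radians):
On the way, in this order (a step that is already met when the one before it is completed fails the run):
1. the lever is at its second stop (value of joint lever above 0.056 m), for 0.2 s.
2. the carrier is fully home in the feed mouth (x of carrier_lip in the frame of laminator above -0.155 m), for 0.2 s.
At the end, for the whole second after the job is handed in: The lever rests within 4 mm of its second stop (joint above 0.056) and the carrier lies flat on the tray, its lip within 5 mm of its fully home place (value of joint lever above 0.056 m and x of carrier_lip in the frame of laminator above -0.155 m and angle between carrier_lip's own z axis and vertical below 0.08 rad and z of carrier_lip in the frame of laminator below 0.031 m and velocity of joint lever between -0.005 and 0.005 m/s); the robot touches nothing.
It fails at once if the carrier is pushed in (within 30 mm of home) before the lever is at its second stop (x of carrier_lip in the frame of laminator above -0.18 m and value of joint lever below 0.05 m).
It fails at once if the carrier is lifted or tipped up off its tray (z of carrier_lip in the frame of laminator above 0.039 m or angle between carrier_lip's own z axis and vertical above 0.25 rad).
It fails at once if another thing on the desk is moved by more than 20 mm or picked up (distance of any of stamp, jar, pen_cup, stapler from where it was at the start of the episode above 0.02 m).
It also fails if it takes over 53 s, if anything falls off the work surface, if the arm or the gripper's body presses on something with over 40 N, if the wrist force passes 120 N, or if a joint passes its speed limit or range.

## Robot

A 6-joint arm with a two-finger parallel gripper is mounted at the origin on the work surface. World frame = base frame: x ahead of the robot, y to its left, z up, the work surface at z = 0. Lengths are in m, angles in degrees, forces in N, time in s.
With the tool pointing down it reaches from about 0.4 to 0.825 m from the base axis. Payload 7 kg.
Tool frame: the origin (TCP) lies at the centre of the arm's flange, where the gripper is bolted on; the fingertips stand 178 mm ahead of it and the grasp point (between the pads) lies 159 mm ahead of it (r.tips_ahead is the z of the fingertips in the tool frame, in m); z points along the fingers, y is the line along which they close (so a half turn about z gives the same grasp; the last joint's range is limited). The gripper opens to 88 mm and grips with 3 to 60 N. Pads are 19 mm wide; open, the fingers measure 130 mm over their backs; the gripper's body (78 mm by 193 mm) begins 47 mm behind the grasp point.
Start: joints at [-54.712, 20.546, 0.682, 0, -70.136, -16.507], TCP at [0.217, -0.639, 0.405] pointing down, gripper open.
Joint ranges: [-176.03, 176.03], [-82.01, 121.73], [-58.28, 71.71], [-173.87, 95.51], [-174.79, -0.11], [-173.66, 173.66]. Speed limits (degrees/s): [136.94, 136.94, 172.46, 180, 180, 180].

## Interface

Orientations are given as [roll, pitch, yaw] about the fixed x, y, z axes, in that order (R = Rz(yaw) Ry(pitch) Rx(roll)).
In Python, from plant import r gives the robot as it stands. The module is installed in compiled form; this text tells all that it offers.
- The arm moves only by the shell command python3 -m pendant 'ROWS' [FORCE]. ROWS is JSON, a list that holds one entry, the list of rows, each a list of 7 numbers: the shift along the tool's x, y, z in m, then the turn, a rotation vector about the tool's x, y, z in degrees, then the gripper command: -1 is shut, 1 is fully open, values between are in proportion. A call has 1 to 5 rows; each row is the pose to reach, as a shift and turn from the pose commanded when the call began, along the tool's axes at that moment; what a row does not reach only later rows make up. A row lasts 1/10 s, in which the tool goes at most 50 mm and 8.59 degrees, less where a joint would pass 70% of its speed; a pose out of reach is approached as far as the arm can. A call with a gripper value outside its range is refused whole. The fingers move at their own pace and stop on an object; FORCE is the grip in N (left out, the last holds). Time passes only in rows, so rows that repeat a pose let the fingers close. It gives the time, the measured TCP pose, the force, the opening and the grip force at its end, in the units of the state.
- r.get_state(): the state, without advancing time (a new reading comes with each control period).
- r.capture(name): name is "side" or "top"; returns the picture (420x560x3 uint8, red, green, blue); there is no depth.
- r.camera_params(name): a dict with "fx", "fy", "cx", "cy" (pixels), "dist_coeffs" ([k1, k2, p1, p2, k3] as OpenCV has them; the pictures are not rectified), "R" (3x3) and "t" (3): a world point X has camera coordinates R X + t. Camera axes: x right, y down, z forward; pixel columns grow to the right and rows downward; lengths in m; the calibration is good to about 2 mm. A picture is of the moment at which its call begins. camera_params takes no time and is no camera call.
- r.close_job(): hands the job in; it is judged then, once.
The state is a dict: "time_s": time; "joints": joint angles; "qd": joint speeds; "joint_torque": joint torques, N m; "tcp_pos": TCP position; "eef_rot": TCP orientation; "contact_force": force on the tool from outside, world axes, zero at the start; "moment": the same for the moment, N m; "gripper_width": finger opening in m; "gripper_force": force on a finger pad.
Only numpy, scipy, OpenCV 4.12 (cv2) and the standard library are available. Lean on these libraries where they do the work, as an engineer would, in place of code of your own. Each camera call takes 0.05 s, during which the arm holds its last target. There are 200 camera calls.

## Working session

There is one attempt and no reset: what is moved stays moved. The work goes in short steps, Python scripts to look and compute and a shell command to move; the robot and the scene stay as the last step left them, time stands still between calls to the robot, and variables do not carry over. Pictures are saved under pics/ and viewed, at most 10 in all, crops included, and the job is handed in when it is done.

```bash
mkdir -p pics
python3 - <<'E'
from plant import r
import cv2
for n in("side","top"):
    im=r.capture(n); cv2.imwrite(f"pics/{n}0.png",im[:,:,::-1])
    p=r.camera_params(n); print(n,{k:(v if not hasattr(v,'tolist') else v.tolist()) for k,v in p.items()})
print(r.get_state(), r.tips_ahead)
E
```

```text
side {'fx': 394.90149502377545, 'fy': 394.90149502377545, 'cx': 281.6704039784705, 'cy': 207.12985209723962, 'dist_coeffs': [-0.05125880438425472, 0.0, 0.0, 0.0, 0.0], 'R': [[-0.8717286401755402, -0.4898781202728813, -0.010421380696058748], [-0.2780054384178588, 0.5119954143663062, -0.8127568344086493], [0.4034874894067942, -0.705606209543101, -0.5825098479394312]], 't': [0.5270722202701295, 0.22203546126658205, 0.7363511332103047]}
top {'fx': 456.80279237556283, 'fy': 456.80279237556283, 'cx': 273.2778846798235, 'cy': 212.5797896002465, 'dist_coeffs': [-0.15002256317613852, 0.0, 0.0, 0.0, 0.0], 'R': [[0.009504538656999876, -0.9999183033496586, 0.008546950991880431], [-0.9940741808965032, -0.010373909844738025, -0.10820769320838404], [0.10828751830134492, -0.007467839103332234, -0.9940915675928765]], 't': [0.019060360416725076, 0.6020489153564088, 0.9282602298670324]}
{'time_s': 0.1, 'joints': array([-5.47123199e+01,  2.05873080e+01,  6.39812798e-01, -1.77305013e-02,
       -7.01357183e+01, -1.65069087e+01]), 'qd': array([-0.0433225 , -0.10217641,  0.11704899,  0.07956202, -0.00767723,
       -0.06455926]), 'joint_torque': array([-5.59265245e-04, -5.84160304e+01,  2.93756837e+01,  7.01569989e+00,
        1.01481011e-02, -5.17498586e-05]), 'tcp_pos': array([ 0.2172599 , -0.63890286,  0.40382246]), 'eef_rot': array([ 1.79915480e+02, -7.66392402e-03, -1.61225260e+02]), 'contact_force': array([ 0.10395156, -0.0311986 ,  0.43598484]), 'moment': array([-0.02667376, -0.0279522 , -0.02765865]), 'gripper_force': 0.0, 'gripper_width': 0.0875077676071586} 0.1781
```

View pics/side0.png

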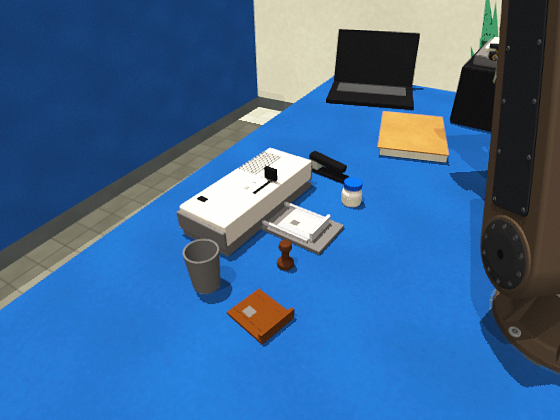

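View pics/top0.png

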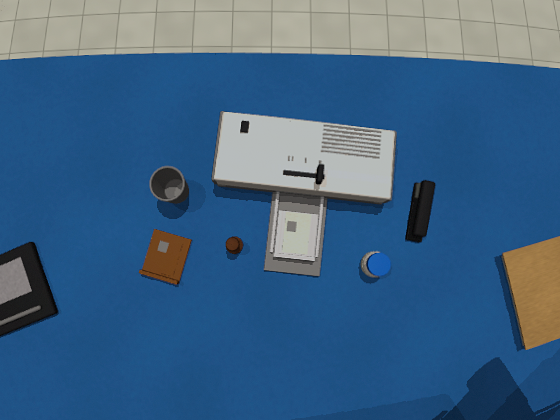

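The two pictures show the laminator with its lever paddle at top (320,174) and side (270,173). There are two carrier candidates. The silvery one on the tray, at top (297,235) and side (298,225), fits "aluminium, between the guides". The orange-brown one loose on the desk, at top (166,257) and side (262,315), is the look-alike. I'll confirm this in a crop and measure.

```bash
cat > h.py <<'E'
from plant import r
import cv2, numpy as np
P={n:r.camera_params(n) for n in("side","top")}
def ray(n,uv):
    p=P[n];K=np.array([[p['fx'],0,p['cx']],[0,p['fy'],p['cy']],[0,0,1]]);R=np.array(p['R']);t=np.array(p['t'])
    q=cv2.undistortPoints(np.float64(uv).reshape(-1,1,2),K,np.float64(p['dist_coeffs']))[:,0]
    return -R.T@t, np.c_[q,np.ones(len(q))]@R
def on(n,uv,z):
    o,d=ray(n,uv); return o+d*((z-o[2])/d[:,2])[:,None]
def px(n,X):
    p=P[n];K=np.array([[p['fx'],0,p['cx']],[0,p['fy'],p['cy']],[0,0,1]])
    return cv2.projectPoints(np.float64(X).reshape(-1,3),cv2.Rodrigues(np.array(p['R']))[0],np.float64(p['t']),K,np.float64(p['dist_coeffs']))[0][:,0]
E
python3 - <<'E'
from h import *
im=cv2.imread("pics/top0.png"); s=cv2.imread("pics/side0.png")
a=cv2.resize(im[150:285,205:340],None,fx=4.4,fy=4.4,interpolation=cv2.INTER_CUBIC)
cv2.imwrite("pics/c1.png",a)
b=cv2.resize(s[140:260,170:350],None,fx=4.4,fy=4.4,interpolation=cv2.INTER_CUBIC)
cv2.imwrite("pics/c2.png",b)
# hood top: bright, low saturation
hsv=cv2.cvtColor(im,cv2.COLOR_BGR2HSV); m=((hsv[...,1]<40)&(hsv[...,2]>190)).astype(np.uint8); m[:100]=0
m=cv2.morphologyEx(m,cv2.MORPH_CLOSE,np.ones((9,9)))
m=cv2.morphologyEx(m,cv2.MORPH_OPEN,np.ones((3,3)))
for c in cv2.findContours(m,0,2)[0]:
    if cv2.contourArea(c)<300: continue
    print(cv2.contourArea(c),cv2.boundingRect(c))
    for z in(.085,.02):
        w=on("top",c[:,0]+0.0,z)[:,:2]; rr=cv2.minAreaRect(np.float32(w)); print(z,rr,cv2.boxPoints(rr).round(4).tolist())
E
```

```text
545.5 (282, 165, 34, 23)
0.085 ((0.670685887336731, -0.024747777730226517), (0.04500078409910202, 0.06672719866037369), 0.7001441121101379) [[0.6478000283241272, 0.008299999870359898], [0.6485999822616577, -0.058400001376867294], [0.6935999989509583, -0.05779999867081642], [0.692799985408783, 0.008899999782443047]]
0.02 ((0.6831352710723877, -0.028850797563791275), (0.048240866512060165, 0.07153172791004181), 0.7003702521324158) [[0.6585999727249146, 0.006599999964237213], [0.659500002861023, -0.0649000033736229], [0.7077000141143799, -0.06430000066757202], [0.7067999839782715, 0.007199999876320362]]
1579.0 (323, 123, 58, 37)
0.085 ((0.7451011538505554, -0.13184721767902374), (0.12134277820587158, 0.06444652378559113), 84.02967071533203) [[0.7067000269889832, -0.18880000710487366], [0.770799994468689, -0.19550000131130219], [0.7835000157356262, -0.07490000128746033], [0.7193999886512756, -0.0681999996304512]]
0.02 ((0.7629084587097168, -0.1436614990234375), (0.13007964193820953, 0.06908677518367767), 84.0296630859375) [[0.7218000292778015, -0.20479999482631683], [0.7904999852180481, -0.211899995803833], [0.8040000200271606, -0.08259999752044678], [0.7353000044822693, -0.07540000230073929]]
```

View pics/c1.png

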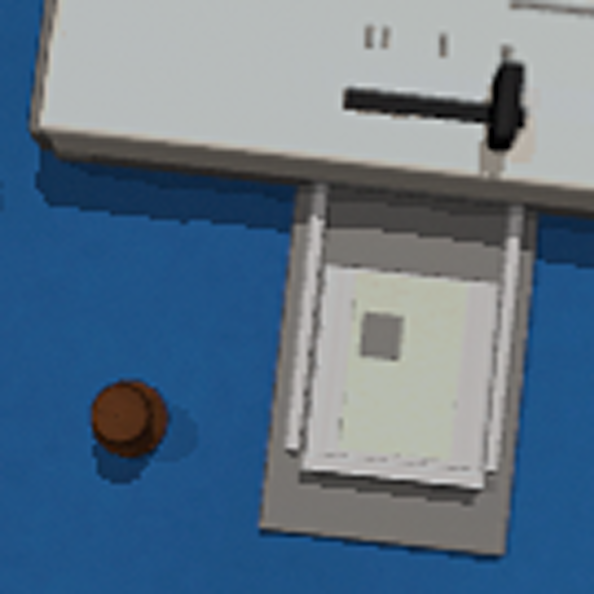

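View pics/c2.png

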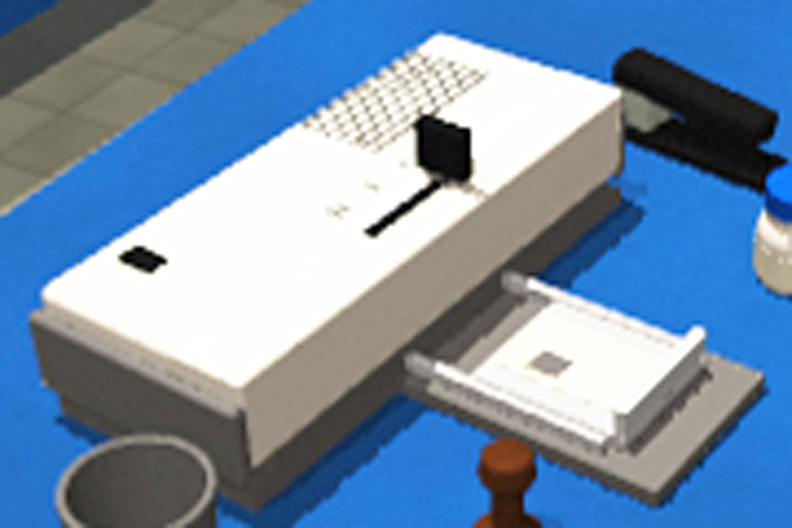

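The crop confirms it: the silver carrier, with its lip at the rear, sits between the tray guides (lip edge at top about (274,258) to (315,261)). The paddle stands at the slot's right end, which is lever 0.

Run:
```python
from h import *
im=cv2.imread("pics/top0.png")
hsv=cv2.cvtColor(im,cv2.COLOR_BGR2HSV); m=((hsv[...,1]<60)&(hsv[...,2]>165)).astype(np.uint8); m[:100]=0;m[:,:205]=0;m[:,405:]=0
m=cv2.morphologyEx(m,cv2.MORPH_CLOSE,np.ones((5,5)))
c=max(cv2.findContours(m,0,2)[0],key=cv2.contourArea); print(cv2.contourArea(c),cv2.boundingRect(c))
h=cv2.convexHull(c)[:,0]; w=on("top",h+0.0,.085)[:,:2]; rr=cv2.minAreaRect(np.float32(w));print(rr,cv2.boxPoints(rr).round(4).tolist(), px("top",np.c_[cv2.boxPoints(rr),np.full(4,.085)]).round(1).tolist())
t=on("top",[[264.3,270],[319.3,275.9]],.012); l=on("top",[[273.9,257.7],[314.8,260.9]],.038)
for e in(t,l): print(e.round(4).tolist(),e.mean(0).round(4),np.linalg.norm(e[1]-e[0]),np.degrees(np.arctan2(*(e[0]-e[1])[:2])))
# paddle: top of it, z .123
k=((hsv[...,2]<45)).astype(np.uint8);k[:155]=0;k[190:]=0;k[:,:275]=0;k[:,335:]=0
kk=cv2.morphologyEx(k,cv2.MORPH_OPEN,np.ones((8,3)));ys,xs=np.nonzero(kk);print("paddle px",xs.min(),xs.max(),ys.min(),ys.max(),on("top",[[xs.mean(),ys.mean()]],.115))
# objects
for n,u,z in(("jar",[376,264],.065),("stamp",[234,244],.068),("cup",[168,183],.095)):print(n,on("top",[u],z).round(3))
```

```text
11600.0 (214, 112, 181, 86)
((0.7162682414054871, -0.0383574515581131), (0.3569122552871704, 0.14146089553833008), 84.30550384521484) [[0.6281999945640564, -0.20890000462532043], [0.7688999772071838, -0.22300000488758087], [0.8044000267982483, 0.13220000267028809], [0.6636000275611877, 0.1462000012397766]] [[389.5, 198.0], [394.3, 130.7], [222.3, 111.3], [213.5, 178.6]]
[[0.4812, 0.0428, 0.012], [0.4696, -0.0743, 0.012]] [ 0.4754 -0.0157  0.012 ] 0.11769997841417443 5.658944436680868
[[0.5072, 0.0229, 0.038], [0.5013, -0.062, 0.038]] [ 0.5042 -0.0196  0.038 ] 0.08515266096435528 3.994468783618085
paddle px 316 322 166 184 [[ 0.6668859  -0.06285024  0.115     ]]
jar [[ 0.495 -0.184  0.065]]
stamp [[0.534 0.104 0.068]]
cup [[0.652 0.236 0.095]]
```

```bash
cat > go.py <<'E'
import sys
from plant import r
import numpy as np
from scipy.spatial.transform import Rotation as Ro
O=np.array([.719,-.039,0]);L=Ro.from_euler('z',-5.7,degrees=True)
def info(*g):
    s=r.get_state();p=s['tcp_pos'];T=Ro.from_euler('xyz',s['eef_rot'],degrees=True)
    print('t',round(s['time_s'],2),'tips lam',(L.inv().apply(p-O)-[0,0,r.tips_ahead]).round(4),'rpy',s['eef_rot'].round(2),'F lam',L.inv().apply(s['contact_force']).round(1),'w',round(s['gripper_width'],4))
    if g:
        w=O+L.apply(np.array(g))+[0,0,r.tips_ahead]
        G=Ro.from_euler('xyz',[180,0,174.3],degrees=True)
        print('shift',T.inv().apply(w-p).round(4),'turn',(T.inv()*G).as_rotvec(degrees=True).round(2))
info(*map(float,sys.argv[1:]))
E
python3 go.py -.045 -.095 .225
```

```text
t 0.1 tips lam [-0.4397 -0.6468  0.2257] rpy [ 1.7992e+02 -1.0000e-02 -1.6123e+02] F lam [ 0.1 -0.   0.4] w 0.0875
shift [-0.5878  0.3387  0.0011] turn [ 0.08 -0.03 24.47]
```

```bash
python3 -m pendant '[[[-0.04,0.023,0,0,0,5,-1],[-0.08,0.046,0,0,0,10,-1],[-0.12,0.069,0,0,0,15,-1],[-0.16,0.092,0,0,0,20,-1],[-0.2,0.115,0,0,0,24.5,-1]]]' 20; python3 go.py -.045 -.095 .225
```

```text
time_s: 0.6
tcp_pos: [0.3704, -0.4642, 0.4044]
eef_rot: [180.0, -0.0, 174.1]
contact_force: [1.5, -0.6, 0.4]
gripper_width: 0.0531
gripper_force: 0.0
t 0.6 tips lam [-0.3046 -0.4577  0.2263] rpy [ 1.7998e+02 -2.0000e-02  1.7406e+02] F lam [ 1.5 -0.5  0.4] w 0.0531
shift [-0.2581  0.3638  0.0013] turn [ 0.02 -0.02 -0.24]
```

```bash
python3 -m pendant '[[[-0.026,0.036,0,0,0,0,-1],[-0.052,0.073,0,0,0,0,-1],[-0.078,0.109,0,0,0,0,-1],[-0.104,0.146,0,0,0,0,-1],[-0.13,0.182,0,0,0,0,-1]]]'; python3 -m pendant '[[[-0.026,0.036,0,0,0,0,-1],[-0.052,0.073,0,0,0,0,-1],[-0.078,0.109,0,0,0,0,-1],[-0.104,0.146,0,0,0,0,-1],[-0.128,0.181,0,0,0,0,-1]]]';python3 -m pendant '[[[0,0,0,0,0,0,-1],[0,0,0,0,0,0,-1]]]'; python3 go.py -.045 -.095 .097
python3 - <<'E'
from h import *
a=r.capture("side")[:,:,::-1];b=r.capture("top")[:,:,::-1]
cv2.imwrite("pics/p1.png",np.hstack([cv2.resize(a[90:290,170:370],(400,400)),cv2.resize(b[90:290,200:400],(400,400))]))
E
```

```text
time_s: 1.1
tcp_pos: [0.5179, -0.2959, 0.4045]
eef_rot: [180.0, -0.0, 174.3]
contact_force: [0.1, 0.1, 1.3]
gripper_width: 0.0131
gripper_force: 0.0
time_s: 1.6
tcp_pos: [0.6635, -0.1285, 0.4042]
eef_rot: [180.0, -0.0, 174.3]
contact_force: [0.6, -0.2, -0.4]
gripper_width: 0.0005
gripper_force: 0.0
time_s: 1.8
tcp_pos: [0.6629, -0.1292, 0.4035]
eef_rot: [-180.0, -0.1, 174.4]
contact_force: [0.3, 0.1, 0.4]
gripper_width: 0.0006
gripper_force: 0.0
t 1.8 tips lam [-0.0468 -0.0953  0.2254] rpy [-1.7999e+02 -1.1000e-01  1.7438e+02] F lam [0.3 0.1 0.4] w 0.0006
shift [-0.0021  0.0003  0.1284] turn [-0.01 -0.11  0.08]
```

View pics/p1.png

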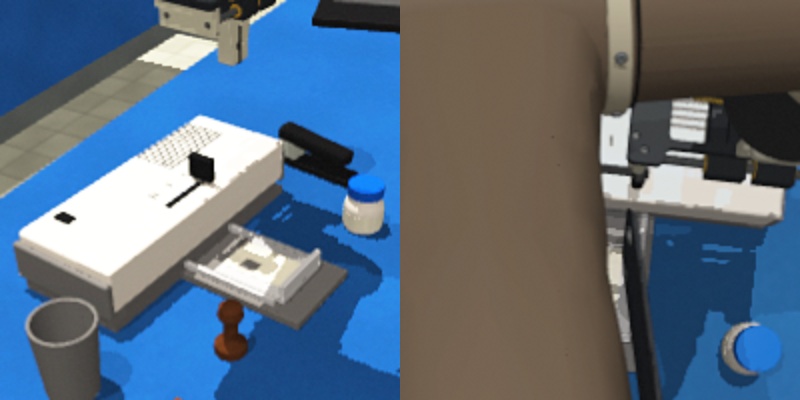

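The side half shows the closed fingertips hanging well above the hood, on the -y side of the paddle (200,165 in the crop). I'm going down now.

```bash
python3 -m pendant '[[[-0.002,0,0.035,0,0,0,-1],[-0.002,0,0.07,0,0,0,-1],[-0.002,0,0.105,0,0,0,-1],[-0.002,0,0.12,0,0,0,-1],[-0.002,0,0.126,0,0,0,-1]]]'; python3 -m pendant '[[[0,0.01,0,0,0,0,-1],[0,0.015,0,0,0,0,-1],[0,0.02,0,0,0,0,-1],[0,0.025,0,0,0,0,-1],[0,0.03,0,0,0,0,-1]]]'; python3 go.py
python3 - <<'E'
from h import *
a=r.capture("side")[:,:,::-1]
cv2.imwrite("pics/p2.png",cv2.resize(a[110:230,190:350],(640,480),interpolation=2))
E
```

```text
time_s: 2.4
tcp_pos: [0.6637, -0.1314, 0.2774]
eef_rot: [-180.0, -0.1, 174.2]
contact_force: [0.1, 0.8, 0.2]
gripper_width: 0.0003
gripper_force: 0.0
time_s: 2.9
tcp_pos: [0.6677, -0.1, 0.2795]
eef_rot: [180.0, 0.1, 174.3]
contact_force: [0.6, 0.5, -0.8]
gripper_width: 0.0003
gripper_force: 0.0
t 2.9 tips lam [-0.045  -0.0658  0.1014] rpy [1.7998e+02 7.0000e-02 1.7430e+02] F lam [ 0.5  0.6 -0.8] w 0.0003
```

View pics/p2.png

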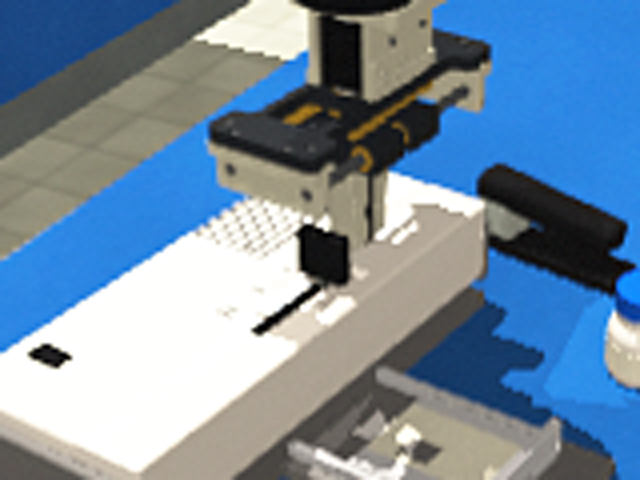

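The fingers stand just behind the paddle (about 325,255) with the gripper body clear above it. I'll push along +y.

```bash
for i in 1 ; do python3 -m pendant '[[[0,0.005,0,0,0,0,-1],[0,0.01,0,0,0,0,-1],[0,0.015,0,0,0,0,-1],[0,0.02,0,0,0,0,-1],[0,0.025,0,0,0,0,-1]]]'; python3 go.py;  python3 -m pendant '[[[0,0.005,0,0,0,0,-1],[0,0.01,0,0,0,0,-1],[0,0.015,0,0,0,0,-1],[0,0.02,0,0,0,0,-1],[0,0.025,0,0,0,0,-1]]]'; python3 go.py; done
```

```text
time_s: 3.45
tcp_pos: [0.6699, -0.0765, 0.2787]
eef_rot: [-179.9, -0.0, 174.3]
contact_force: [0.7, -7.3, -1.1]
gripper_width: 0.0002
gripper_force: 3.5
t 3.45 tips lam [-0.0451 -0.0422  0.1006] rpy [-1.7990e+02 -3.0000e-02  1.7427e+02] F lam [ 1.4 -7.2 -1.1] w 0.0002
time_s: 3.95
tcp_pos: [0.6724, -0.051, 0.2787]
eef_rot: [-179.9, -0.0, 174.3]
contact_force: [1.4, -6.6, -1.4]
gripper_width: 0.0004
gripper_force: 3.7
t 3.95 tips lam [-0.0451 -0.0166  0.1006] rpy [-1.7993e+02 -2.0000e-02  1.7429e+02] F lam [ 2.1 -6.5 -1.4] w 0.0004
```

Contact is made and the forces are as expected. I'll continue in small steps to the end stop.

```bash
python3 -m pendant '[[[0,0.003,0,0,0,0,-1],[0,0.006,0,0,0,0,-1],[0,0.009,0,0,0,0,-1],[0,0.012,0,0,0,0,-1],[0,0.012,0,0,0,0,-1]]]'; python3 go.py;  python3 -m pendant '[[[0,0.002,0,0,0,0,-1],[0,0.004,0,0,0,0,-1],[0,0.006,0,0,0,0,-1],[0,0.006,0,0,0,0,-1]]]'; python3 go.py
python3 - <<'E'
from h import *
a=r.capture("side")[:,:,::-1]
cv2.imwrite("pics/p3.png",cv2.resize(a[110:230,190:350],(640,480),interpolation=2))
E
```

```text
time_s: 4.45
tcp_pos: [0.6738, -0.0382, 0.2786]
eef_rot: [180.0, 0.0, 174.3]
contact_force: [-0.0, 0.6, 0.2]
gripper_width: 0.0002
gripper_force: 0.0
t 4.45 tips lam [-0.0451 -0.0037  0.1005] rpy [1.7997e+02 1.0000e-02 1.7431e+02] F lam [-0.1  0.6  0.2] w 0.0002
time_s: 4.85
tcp_pos: [0.6743, -0.0326, 0.2787]
eef_rot: [180.0, 0.0, 174.3]
contact_force: [-0.1, 0.2, -0.1]
gripper_width: 0.0007
gripper_force: 0.0
t 4.85 tips lam [-0.0451  0.0019  0.1006] rpy [1.7999e+02 1.0000e-02 1.7430e+02] F lam [-0.1  0.2 -0.1] w 0.0007
```

View pics/p3.png

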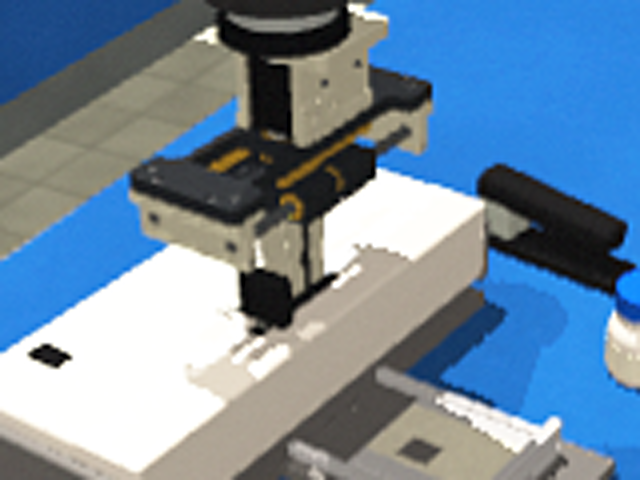

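The paddle has snapped ahead to about (268,295), near the slot's end. I'll press on gently to feel the stop.

```bash
python3 -m pendant '[[[0,0.001,0,0,0,0,-1],[0,0.002,0,0,0,0,-1],[0,0.003,0,0,0,0,-1],[0,0.003,0,0,0,0,-1]]]'; python3 go.py;  python3 -m pendant '[[[0,0.001,0,0,0,0,-1],[0,0.002,0,0,0,0,-1],[0,0.002,0,0,0,0,-1]]]'; python3 go.py
```

```text
time_s: 5.3
tcp_pos: [0.6746, -0.0299, 0.2786]
eef_rot: [180.0, -0.0, 174.3]
contact_force: [0.4, -0.8, 0.2]
gripper_width: 0.0005
gripper_force: 0.0
t 5.3 tips lam [-0.0451  0.0047  0.1005] rpy [180.    -0.   174.28] F lam [ 0.5 -0.7  0.2] w 0.0005
time_s: 5.6
tcp_pos: [0.6748, -0.0279, 0.2787]
eef_rot: [-180.0, -0.0, 174.3]
contact_force: [0.4, 0.0, -0.3]
gripper_width: 0.0007
gripper_force: 0.1
t 5.6 tips lam [-0.0451  0.0066  0.1006] rpy [-180.     -0.    174.28] F lam [ 0.4  0.  -0.3] w 0.0007
```

```bash
python3 -m pendant '[[[0,0.001,0,0,0,0,-1],[0,0.002,0,0,0,0,-1],[0,0.002,0,0,0,0,-1]]]'; python3 go.py;  python3 -m pendant '[[[0,0.001,0,0,0,0,-1],[0,0.002,0,0,0,0,-1],[0,0.002,0,0,0,0,-1]]]'; python3 go.py
```

```text
time_s: 5.9
tcp_pos: [0.6749, -0.027, 0.2787]
eef_rot: [-179.9, -0.0, 174.3]
contact_force: [-0.2, -5.9, 0.2]
gripper_width: 0.0
gripper_force: 3.0
t 5.9 tips lam [-0.0451  0.0076  0.1006] rpy [-1.7991e+02 -3.0000e-02  1.7427e+02] F lam [ 0.4 -5.9  0.2] w 0.0
time_s: 6.2
tcp_pos: [0.675, -0.0263, 0.2787]
eef_rot: [-179.8, -0.1, 174.2]
contact_force: [0.5, -12.6, 0.2]
gripper_width: 0.0004
gripper_force: 6.2
t 6.2 tips lam [-0.0451  0.0083  0.1006] rpy [-1.7980e+02 -6.0000e-02  1.7424e+02] F lam [  1.7 -12.5   0.2] w 0.0004
```

The stiff rise to 12.5 N shows the lever is at its end stop. I'll back off, lift, and move behind the carrier.

```bash
python3 -m pendant '[[[0,-0.01,0,0,0,0,-1],[0,-0.02,0,0,0,0,-1],[0,-0.02,-0.04,0,0,0,-1],[0,-0.02,-0.08,0,0,0,-1],[0,-0.02,-0.1,0,0,0,-1]]]'; python3 -m pendant '[[[0.043,0.001,0,0,0,0,-1],[0.086,0.002,0,0,0,0,-1],[0.13,0.003,0,0,0,0,-1],[0.173,0.003,0,0,0,0,-1],[0.215,0.003,0,0,0,0,-1]]]';python3 -m pendant '[[[0.215,0,0,0,0,0,-1]]]' >/dev/null; python3 go.py -.26 -.002 .024
```

```text
time_s: 6.7
tcp_pos: [0.6737, -0.0443, 0.3827]
eef_rot: [179.9, 0.3, 174.3]
contact_force: [0.3, 0.3, -0.0]
gripper_width: 0.0004
gripper_force: 0.0
time_s: 7.2
tcp_pos: [0.4577, -0.0197, 0.3786]
eef_rot: [180.0, 0.0, 174.3]
contact_force: [-0.2, 2.0, 0.5]
gripper_width: 0.0001
gripper_force: 0.0
t 7.3 tips lam [-0.3113 -0.0066  0.2004] rpy [1.7997e+02 3.0000e-02 1.7426e+02] F lam [-1.3  1.4  1. ] w 0.0
shift [-0.0512  0.0045  0.1765] turn [ 0.03  0.03 -0.04]
```

My extra settling row shifted the arm 50 mm too far. That is harmless, and I'm moving it back. I'll check the lever and carrier from here.

```bash
python3 -m pendant '[[[-0.025,0.002,0.03,0,0,0,-1],[-0.05,0.005,0.06,0,0,0,-1],[-0.05,0.005,0.1,0,0,0,-1],[-0.05,0.005,0.12,0,0,0,-1],[-0.05,0.005,0.12,0,0,0,-1]]]';python3 go.py -.26 -.002 .024
python3 - <<'E'
from h import *
a=r.capture("side")[:,:,::-1]
cv2.imwrite("pics/p4.png",cv2.resize(a[120:270,170:370],(800,600),interpolation=2))
E
```

```text
time_s: 7.8
tcp_pos: [0.4589, -0.015, 0.2564]
eef_rot: [-179.9, -0.3, 174.2]
contact_force: [-0.2, 0.6, 0.2]
gripper_width: 0.0005
gripper_force: 0.0
t 7.8 tips lam [-0.2612 -0.002   0.0783] rpy [-179.9    -0.27  174.24] F lam [-0.2  0.5  0.2] w 0.0005
shift [-0.0014  0.0001  0.0543] turn [-0.09 -0.27 -0.06]
```

View pics/p4.png

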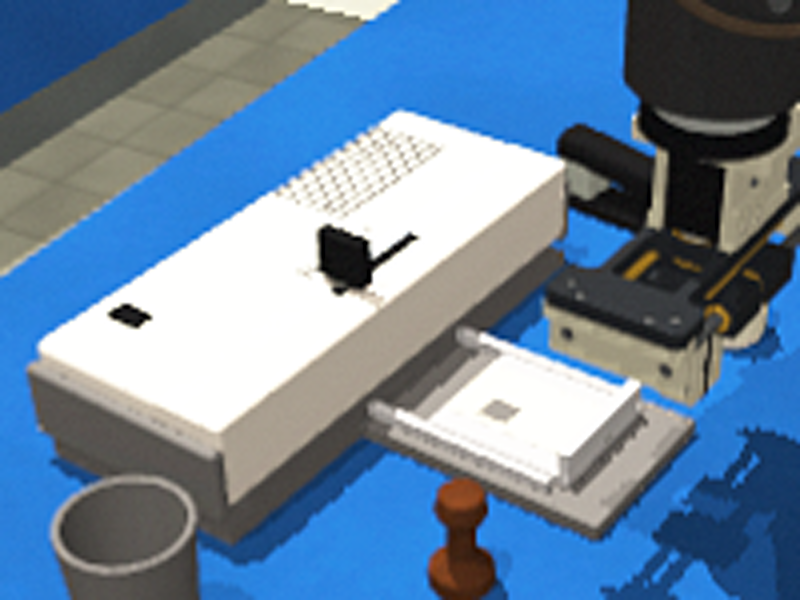

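The lever stands at the far end of its slot (345,260). The carrier is untouched, with its lip around (600,430), and the gripper is behind it. I'll go down and push.

```bash
python3 -m pendant '[[[0,0,0.02,0,0,0,-1],[0,0,0.04,0,0,0,-1],[0,0,0.05,0,0,0,-1],[0,0,0.053,0,0,0,-1],[0,0,0.053,0,0,0,-1]]]';python3 go.py;  python3 -m pendant '[[[-0.006,0,0,0,0,0,-1],[-0.012,0,0,0,0,0,-1],[-0.018,0,0,0,0,0,-1],[-0.024,0,0,0,0,0,-1],[-0.03,0,0,0,0,0,-1]]]';python3 go.py;  python3 -m pendant '[[[-0.005,0,0,0,0,0,-1],[-0.01,0,0,0,0,0,-1],[-0.015,0,0,0,0,0,-1],[-0.02,0,0,0,0,0,-1],[-0.025,0,0,0,0,0,-1]]]';python3 go.py
```

```text
time_s: 8.35
tcp_pos: [0.4604, -0.0144, 0.2063]
eef_rot: [180.0, 0.0, 174.3]
contact_force: [0.1, -0.0, 0.2]
gripper_width: 0.0003
gripper_force: 0.0
t 8.35 tips lam [-0.2597 -0.0012  0.0282] rpy [1.7999e+02 4.0000e-02 1.7430e+02] F lam [ 0.1 -0.   0.2] w 0.0003
time_s: 8.85
tcp_pos: [0.4906, -0.0176, 0.2058]
eef_rot: [180.0, 0.0, 174.3]
contact_force: [-0.9, 0.2, 0.6]
gripper_width: 0.0005
gripper_force: 0.0
t 8.85 tips lam [-0.2294 -0.0014  0.0277] rpy [1.7999e+02 1.0000e-02 1.7427e+02] F lam [-0.9  0.1  0.6] w 0.0005
time_s: 9.35
tcp_pos: [0.5152, -0.02, 0.2056]
eef_rot: [180.0, 0.0, 174.3]
contact_force: [-0.9, -0.6, -0.9]
gripper_width: 0.0006
gripper_force: 0.4
t 9.35 tips lam [-0.2046 -0.0014  0.0275] rpy [1.8000e+02 1.0000e-02 1.7429e+02] F lam [-0.8 -0.7 -0.9] w 0.0006
```

```bash
python3 -m pendant '[[[-0.005,0,0,0,0,0,-1],[-0.01,0,0,0,0,0,-1],[-0.015,0,0,0,0,0,-1],[-0.02,0,0,0,0,0,-1],[-0.025,0,0,0,0,0,-1]]]';python3 go.py;  python3 -m pendant '[[[-0.003,0,0,0,0,0,-1],[-0.006,0,0,0,0,0,-1],[-0.009,0,0,0,0,0,-1],[-0.012,0,0,0,0,0,-1],[-0.012,0,0,0,0,0,-1]]]';python3 go.py
python3 - <<'E'
from h import *
a=r.capture("side")[:,:,::-1]
cv2.imwrite("pics/p5.png",cv2.resize(a[120:270,170:370],(800,600),interpolation=2))
E
```

```text
time_s: 9.85
tcp_pos: [0.5401, -0.0226, 0.2056]
eef_rot: [-180.0, -0.0, 174.3]
contact_force: [-0.9, 0.7, -0.9]
gripper_width: 0.0
gripper_force: 0.4
t 9.85 tips lam [-0.1797 -0.0014  0.0275] rpy [-180.     -0.    174.28] F lam [-1.   0.6 -0.9] w 0.0
time_s: 10.35
tcp_pos: [0.5522, -0.0236, 0.2057]
eef_rot: [180.0, 0.1, 174.3]
contact_force: [-0.7, 0.6, -0.1]
gripper_width: 0.0004
gripper_force: 0.0
t 10.35 tips lam [-0.1675 -0.0013  0.0276] rpy [1.7999e+02 5.0000e-02 1.7429e+02] F lam [-0.7  0.5 -0.1] w 0.0004
```

View pics/p5.png

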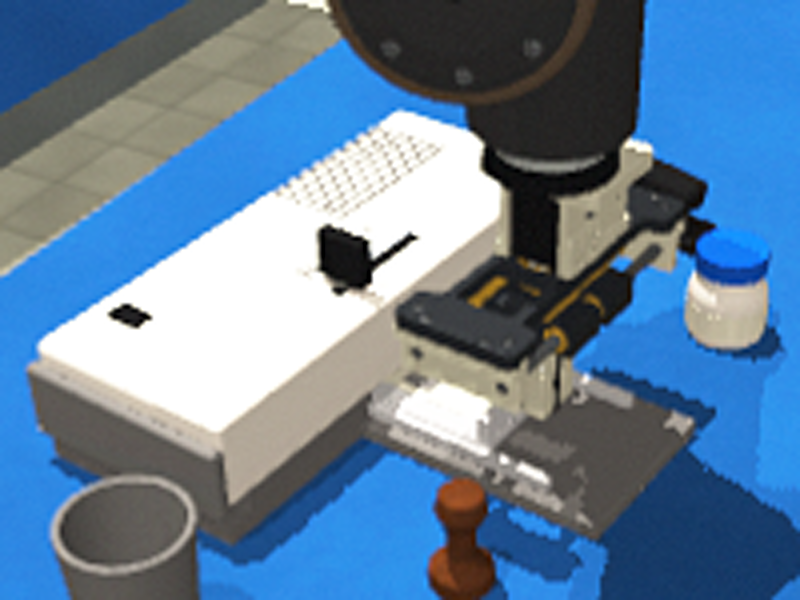

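The carrier has gone in, its front under the hood (about 400,400), with its lip just ahead of the fingers (about 500,440). Nothing else has moved. I'll push on to the inside stop.

```bash
python3 -m pendant '[[[-0.002,0,0,0,0,0,-1],[-0.004,0,0,0,0,0,-1],[-0.006,0,0,0,0,0,-1],[-0.006,0,0,0,0,0,-1]]]';python3 go.py;  python3 -m pendant '[[[-0.001,0,0,0,0,0,-1],[-0.002,0,0,0,0,0,-1],[-0.003,0,0,0,0,0,-1],[-0.003,0,0,0,0,0,-1]]]';python3 go.py
```

```text
time_s: 10.8
tcp_pos: [0.5578, -0.0243, 0.2057]
eef_rot: [180.0, 0.0, 174.3]
contact_force: [-0.9, -0.2, 1.2]
gripper_width: 0.0006
gripper_force: 0.6
t 10.8 tips lam [-0.1618 -0.0014  0.0276] rpy [1.8000e+02 2.0000e-02 1.7428e+02] F lam [-0.8 -0.3  1.2] w 0.0006
time_s: 11.2
tcp_pos: [0.5604, -0.0246, 0.2056]
eef_rot: [-180.0, -0.0, 174.3]
contact_force: [-2.7, 0.1, 1.1]
gripper_width: 0.0005
gripper_force: 1.8
t 11.2 tips lam [-0.1592 -0.0014  0.0275] rpy [-1.8000e+02 -3.0000e-02  1.7428e+02] F lam [-2.7 -0.2  1.1] w 0.0005
```

```bash
python3 -m pendant '[[[-0.001,0,0,0,0,0,-1],[-0.002,0,0,0,0,0,-1],[-0.002,0,0,0,0,0,-1],[-0.002,0,0,0,0,0,-1]]]';python3 go.py
```

```text
time_s: 11.6
tcp_pos: [0.561, -0.0247, 0.2055]
eef_rot: [-180.0, -0.2, 174.3]
contact_force: [-9.9, 3.8, 8.1]
gripper_width: 0.0004
gripper_force: 5.3
t 11.6 tips lam [-0.1586 -0.0015  0.0274] rpy [-179.98   -0.2   174.25] F lam [-10.2   2.8   8.1] w 0.0004
```

Hard stop: the fingertip face is at about x = -0.149, which matches home. I'll back off flat, then lift and check.

```bash
python3 -m pendant '[[[0.003,0,0,0,0,0,-1],[0.015,0,0,0,0,0,-1],[0.05,0,0,0,0,0,-1],[0.08,0,-0.03,0,0,0,-1],[0.08,0,-0.07,0,0,0,-1]]]';python3 -m pendant '[[[0,-0.04,-0.02,0,0,0,-1],[0,-0.08,-0.06,0,0,0,-1],[0,-0.12,-0.1,0,0,0,-1],[0,-0.16,-0.12,0,0,0,-1],[0,-0.2,-0.12,0,0,0,-1]]]';python3 -m pendant '[[[0,-0.04,0,0,0,0,-1],[0,-0.08,0,0,0,0,-1],[0,-0.12,0,0,0,0,-1],[0,-0.12,0,0,0,0,-1]]]';python3 go.py
python3 - <<'E'
from h import *
a=r.capture("side")[:,:,::-1];b=r.capture("top")[:,:,::-1]
cv2.imwrite("pics/p6.png",np.hstack([cv2.resize(a[130:290,170:370],(400,320),interpolation=2),cv2.resize(b[130:290,200:400],(400,320),interpolation=2)]))
O=np.array([.719,-.039,0]);c,s=np.cos(np.radians(-5.7)),np.sin(np.radians(-5.7))
for x in(-.150,-.215):print(px("top",O+[c*x,s*x,.038]),px("side",O+[c*x,s*x,.038]))
E
```

```text
time_s: 12.1
tcp_pos: [0.4784, -0.0175, 0.2742]
eef_rot: [-179.9, -0.3, 174.3]
contact_force: [1.8, 0.7, 0.8]
gripper_width: 0.0006
gripper_force: 0.0
time_s: 12.6
tcp_pos: [0.4631, -0.2172, 0.3999]
eef_rot: [-180.0, 0.5, 174.4]
contact_force: [1.8, 0.5, 0.1]
gripper_width: 0.0003
gripper_force: 0.0
time_s: 13.0
tcp_pos: [0.4502, -0.3386, 0.3951]
eef_rot: [-180.0, 0.0, 174.1]
contact_force: [0.2, -0.1, 0.9]
gripper_width: 0.0004
gripper_force: 0.0
t 13.0 tips lam [-0.2378 -0.3248  0.217 ] rpy [-1.7995e+02  1.0000e-02  1.7406e+02] F lam [ 0.2 -0.   0.9] w 0.0004
[[296.71988358 227.83451583]] [[298.85273055 215.5187691 ]]
[[293.45437742 258.90861733]] [[321.98256877 224.81918943]]
```

View pics/p6.png

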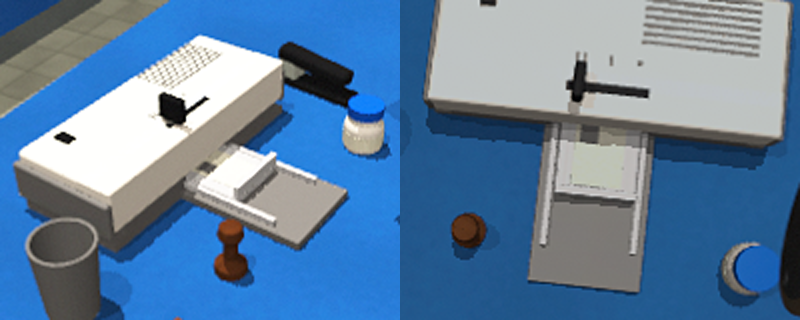

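The carrier's lip is at top (298,229), against a predicted home of (297,228). The lever is at the slot's end (289,170), the bystanders are unmoved and the arm is clear.

```bash
python3 -c "
from plant import r
print(r.close_job())"
```

```text
the job is handed in; nothing more can be done
None
```

I pushed the lever to its second stop, then pushed the carrier flat along the tray to the inside stop, and handed the job in at about 13 s; both stops were felt as firm contact, the last pictures show both in place with no bystander visibly moved, and the hand-in returned no verdict.

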